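# Change the shaker on the click rail

### The arm

A 6-joint arm with a two-finger parallel gripper is mounted at the origin on the work surface. World frame = base frame: x ahead of the robot, y to its left, z up, the work surface at z = 0. Lengths are in mm, angles in rad, forces in N, time in s.
With the tool pointing down it reaches from about 350 to 875 mm from the base axis. Payload 4.2 kg.
Tool frame: the origin (TCP) lies on the centre line of the jaws, within the pads' length; the fingertips stand 22 mm ahead of it and the grasp point (between the pads) lies 3 mm ahead of it; z points along the fingers, y is the direction in which the jaws open and shut (so a half turn about z gives the same grasp; the last joint's range is limited). The gripper opens to 85 mm and grips with 20 to 120 N. Pads are 22 mm wide; open, the fingers measure 114 mm over their backs; the gripper's body (76 mm by 85 mm) begins 54 mm behind the grasp point. The pads swing forward as they close: fully open they stand 13 mm farther back than shut.
Start: joints at [1.567, 0.385, 0.008, 0, -1.194, -0.259], TCP at [162.334, 603.529, 253.312] pointing down, gripper open.
Joint ranges: [-3.14, 3.14], [-1.21, 2.06], [-1.07, 1.41], [-3.16, 2.05], [-2.99, -0.16], [-3.1, 3.1]. Speed limits (rad/s): [2.79, 2.79, 3.14, 3.14, 3.14, 3.14].

### API

Orientations are given as a unit quaternion [x, y, z, w].
In Python, from rig import telemetry, eyes, manip gives the robot as it stands. The module is installed in compiled form; this text tells all that it offers.
- The arm moves only by the tool play_rows, never from a script. Its argument "plan" is a list that holds one entry, the list of rows, each a list of 7 numbers: the closure, from -1 (fully open) to 1 (shut), so that 0 is half open, then the shift along the tool's x, y, z in m, then the turn, a rotation vector about the tool's x, y, z in degrees. A call has 1 to 5 rows; each row shifts and turns the commanded pose from where the row before left it, along the tool's axes as they then stand; what a row does not reach is not made up. A row lasts 1/8 s, in which the tool goes at most 62.5 mm and 10.7 degrees, less where a joint would pass 70% of its speed; a pose out of reach is approached as far as the arm can. A call is refused whole if a number of a shift passes 0.0625 or a number of a turn 10.7, either way. A call with a gripper value outside its range is refused whole. The fingers move at their own pace and stop on an object; "squeeze" is the grip in N (left out, the last holds). Time passes only in rows, so rows that do not move let the fingers close. It gives the time, the measured TCP pose, the force and the opening at its end, in the units of the state.
- telemetry.sense(): the state, without advancing time (a new reading comes with each control period).
- eyes.snapshot(name): name is "scene" or "top" or "wrist"; returns a dict with "frame" (420x560x3 uint8, red, green, blue), "fx", "fy", "cx", "cy" (pixels), "k1" (the pictures are not rectified: a ray, as slopes to the right and down, at radius r is drawn at 1 + k1 r^2 times it, then the intrinsics apply), "xyz" and "attitude" of the camera in the world; the wrist camera has in their place "hand_eye" (4x4, takes a point from camera to tool coordinates, whose origin is the TCP and whose axes are the flange's). Camera axes: x right, y down, z forward; pixel columns grow to the right and rows downward; lengths in mm; the calibration is good to about 2 mm. A picture is of the moment at which its call begins: read the wrist's pose just before it. There is no depth.
- manip.hand_in(): hands the job in, once; it reports no verdict.
The state is a dict: "t": time; "q": joint angles; "qd": joint speeds; "tau": joint torques, N m; "tool_pos": TCP position; "tool_rot": TCP orientation; "force": force on the tool from outside, world axes, zero at the start; "wrist_torque": the same for the moment, N m; "finger_gap": finger opening in mm.
Only numpy, scipy, OpenCV 4.12 (cv2) and the standard library are available. Lean on these libraries where they do the work, as an engineer would, in place of code of your own. Each camera call takes 0.05 s, during which the arm holds its last target.

### The job

Press the orange catch on the shaker dock so that the white-capped shaker is released, slide it out along the rail and set it down gently, upright, in the yellow tray in the room left beside the blue-capped one. Then slide the red-capped shaker from the cork board into the dock's rail until the catch clicks up behind it, and let go. Leave the green- and blue-capped shakers, the tumbler and the jar standing where they are.

Things in the scene. Friction and masses are not known exactly. Their poses are not given: they have to be found in the camera images.
- dock: Pale teal shaker dock, fixed. Origin on the table under the rail; x along the rail from the open mouth (-x) to the end housing (x 75 to 105 mm, 48 mm high); z up. Channel floor 14 mm above the table. Between x = -50 and +75 mm walls leave a channel 61 mm wide; lips over it leave a 49 mm slot and 10 mm height for the shoe; lip tops at 29 mm. A shoe passes only along x, through the mouth.
- mouth (a point): Middle of the rail's mouth on the channel floor, at dock x = -50 mm; axes as the dock's. Before it (dock x -110 to -50) is an open apron level with the floor, between two guides 10 mm high that flare from 63 to 81 mm apart. A shaker is free to be lifted off or set down on the apron when its centre is 29 mm or more before this point.
- home (a point): Where the underside's centre of a latched shaker lies: channel floor, dock x = +36 mm; axes as the dock's. A sprung ejector plate pushes the shoe towards the mouth over the last 19 mm (3 N rising to 5 N); the hard stop is 4 mm beyond home. Sliding in past catch and ejector takes 6 to 15 N (held low it binds less); push to the stop, let go: it stays latched at home.
- catch_pad (a point): Centre of the top of the orange thumb pad (28 x 28 mm) of the catch when up: beside the rail at dock x = -1, y = +57.5 mm, 40 mm above the table. Axes as the dock's. This point is fixed to the dock and does not go down with the pad.
- catch (a joint): Downward travel of the catch, m: 0 up (sprung), 0.009 fully pressed. Its pawl stands 6 mm out of the channel floor just before a latched shoe, ramped on the mouth side. Pressing it 7 mm or more (about 4 to 10 N, straight down on the pad) frees a latched shaker; the ejector moves that about 20 mm towards the mouth, where it stays over the pawl when the pad is let go.
- white_shaker_mid (a point): Grey square shaker with a white cap: shoe plate 56 x 56 x 8 mm at the bottom, above it body and cap 40 x 40 mm, total height 76 mm, about 110 g. The point is on its axis, 38 mm above its underside; z up, x and y square to its sides. Alike on all four sides: any may lead into the rail. At the start it is latched in the dock.
- red_shaker_mid (a point): Grey square shaker with a red cap: shoe plate 56 x 56 x 8 mm at the bottom, above it body and cap 40 x 40 mm, total height 76 mm, about 110 g. The point is on its axis, 38 mm above its underside; z up, x and y square to its sides. Alike on all four sides: any may lead into the rail. At the start it stands on the cork board, among other things.
- green_shaker_mid (a point): Grey square shaker with a green cap: shoe plate 56 x 56 x 8 mm at the bottom, above it body and cap 40 x 40 mm, total height 76 mm, about 110 g. The point is on its axis, 38 mm above its underside; z up, x and y square to its sides. Alike on all four sides: any may lead into the rail. A bystander on the cork board.
- blue_shaker_mid (a point): Grey square shaker with a blue cap: shoe plate 56 x 56 x 8 mm at the bottom, above it body and cap 40 x 40 mm, total height 76 mm, about 110 g. The point is on its axis, 38 mm above its underside; z up, x and y square to its sides. Alike on all four sides: any may lead into the rail. A bystander in the yellow tray.
- tray: Shallow yellow tray, fixed, outside 230 x 84 x 16 mm, walls and floor 4 mm thick (inside 222 x 76 mm). Origin at the centre of its underside, x along its length. The blue-capped shaker stands in it somewhere along its middle line; at least one end has room for a second shaker. It stands left or right of the dock.
- board: Cork board, fixed, 215 x 205 x 4 mm, origin at the centre of its underside. It stands on the other side of the dock from the tray, with the red- and green-capped shakers, the tumbler and the jar on it in a two by two pattern about 95 mm apart, in any order.
- tumbler_mid (a point): Ribbed glass tumbler with steel piping tips in it, 64 mm across at the rim, tips rising to about 105 mm. The point is on its axis 45 mm above its underside. Bystander.
- jar_mid (a point): Closed amber glass jar, 52 mm across, 85 mm tall. The point is on its axis 42 mm above its underside. Bystander.
There are look-alikes about, which are no part of the job. Leave any turquoise look-alike of the part that bears red_shaker_mid alone.

How it is judged (in metres and radians):
On the way, in this order (a step that is already met when the one before it is completed fails the run):
1. the catch is pressed and the white-capped shaker comes off its latch towards the mouth (x of white_shaker_mid in the frame of dock below 0.027 m), for 0.1 s.
2. the white-capped shaker has been taken out through the mouth and stands in the tray, let go (x of white_shaker_mid in the frame of tray between -0.09 and 0.09 m and y of white_shaker_mid in the frame of tray between -0.02 and 0.02 m and z of white_shaker_mid in the frame of tray below 0.046 m and angle between white_shaker_mid's own z axis and vertical below 0.1 rad and contact force between white_shaker and the fingers below 0.2 N), for 0.2 s.
3. the red-capped shaker is in the rail, home, with the catch up behind it (x of red_shaker_mid in the frame of dock between 0.032 and 0.043 m and y of red_shaker_mid in the frame of dock between -0.005 and 0.005 m and z of red_shaker_mid in the frame of dock below 0.058 m and value of joint catch below 0.002 m), for 0.2 s.
At the end, for the whole second after the job is handed in: Red-capped shaker latched in the rail (centre 32 to 43 mm along dock x, within 5 mm of the middle, shoe in the channel), catch up (within 2 mm); white-capped shaker upright (0.1 rad) on the tray floor, inside its walls; both at rest (all of step 3 and x of white_shaker_mid in the frame of tray between -0.09 and 0.09 m and y of white_shaker_mid in the frame of tray between -0.02 and 0.02 m and z of white_shaker_mid in the frame of tray below 0.046 m and angle between white_shaker_mid's own z axis and vertical below 0.1 rad and linear speed of each of white_shaker, red_shaker below 0.02 m/s); the robot touches nothing.
It fails at once if the green- or blue-capped shaker is shoved more than 25 mm or tipped (distance of any of green_shaker_mid, blue_shaker_mid from where it was at the start of the episode above 0.025 m or angle between any of green_shaker_mid, blue_shaker_mid's own z axis and vertical above 0.5 rad).
It fails at once if the tumbler or the jar is shoved more than 25 mm or tipped (distance of any of tumbler_mid, jar_mid from where it was at the start of the episode above 0.025 m or angle between any of tumbler_mid, jar_mid's own z axis and vertical above 0.5 rad).
It fails at once if the white-capped shaker is dropped or banged into the tray (over 40 N) (contact force between white_shaker and tray above 40 N).
It also fails if it takes over 72 s, if anything falls off the work surface, if the arm or the gripper's body presses on something with over 40 N, if the wrist force passes 120 N, or if a joint passes its speed limit or range.

## Working session

There is one attempt and no reset: what is moved stays moved. The work goes in short steps, Python scripts to look and compute and a tool call to move; the robot and the scene stay as the last step left them, time stands still between calls to the robot, and variables do not carry over. Pictures are saved under pics/ and viewed, and the job is handed in when it is done.

Besides the shell and the picture viewer there is one more tool, called after "Request:" as name([rows], argument=value, ...), one row to a line, values as JSON. play_rows: Moves the arm, as the interface text tells. Its arguments: {"type":"object","properties":{"plan":{"type":"array"},"squeeze":{"type":"number"}},"required":["plan"]}

```bash
mkdir -p pics; ls; cat > h.py <<'E'
import numpy as np, cv2, json
from rig import telemetry, eyes, manip
from scipy.spatial.transform import Rotation as R
def snap(n,f):
    s=telemetry.sense(); d=eyes.snapshot(n)
    cv2.imwrite('pics/'+f+'.png',cv2.cvtColor(d['frame'],cv2.COLOR_RGB2BGR))
    if 'hand_eye' in d:
        T=np.eye(4);T[:3,:3]=R.from_quat(s['tool_rot']).as_matrix();T[:3,3]=s['tool_pos']
        C=T@np.array(d['hand_eye'])
    else:
        C=np.eye(4);a=np.array(d['attitude']);C[:3,:3]=R.from_quat(a).as_matrix() if a.size==4 else a;C[:3,3]=d['xyz']
    m={k:d[k] for k in('fx','fy','cx','cy','k1')};m['C']=C.tolist()
    json.dump(m,open('pics/'+f+'.json','w'));return d,m
def ray(m,u,v):
    x=(u-m['cx'])/m['fx'];y=(v-m['cy'])/m['fy'];r=np.hypot(x,y);k=r
    for _ in range(30):k=r/(1+m['k1']*k*k)
    f=k/r if r>0 else 1
    C=np.array(m['C']);return C[:3,3],C[:3,:3]@np.array([x*f,y*f,1])
def at(m,u,v,z):
    o,d=ray(m,u,v);return o+d*(z-o[2])/d[2]
def proj(m,p):
    C=np.array(m['C']);q=C[:3,:3].T@(np.array(p)-C[:3,3]);x,y=q[0]/q[2],q[1]/q[2];f=1+m['k1']*(x*x+y*y)
    return m['fx']*x*f+m['cx'],m['fy']*y*f+m['cy']
def load(f):return json.load(open('pics/'+f+'.json'))
E
python3 - <<'E'
from h import *
s=telemetry.sense();print(s)
for n in('scene','top','wrist'):
    d,m=snap(n,n+'0');print(n,m,d.get('attitude'))
E
```

```text
pics
{'t': 0.0, 'q': array([ 1.56656859e+00,  3.85608219e-01,  6.66425970e-03, -4.74312776e-04,
       -1.19399982e+00, -2.58640053e-01]), 'qd': array([-1.10837485e-03, -7.35447909e-06,  2.77826548e-04, -1.21654314e-03,
        7.72332853e-05,  1.13630870e-03]), 'tau': array([ 4.01333982e-04, -3.92291558e+01,  1.88402456e+01,  4.18623179e+00,
       -4.64577417e-03, -3.42004014e-06]), 'tool_pos': array([162.22935317, 603.04694352, 252.20904224]), 'tool_rot': array([ 9.91362926e-01, -1.31142467e-01, -8.24281160e-05,  1.09301431e-03]), 'force': array([ 0.18670369, -0.3250475 , -0.56740908]), 'wrist_torque': array([ 0.02963425, -0.00367823,  0.01023465]), 'finger_gap': 85.48047320032794}
scene {'fx': 402.31777638746183, 'fy': 402.31777638746183, 'cx': 280.4106869747454, 'cy': 215.04045601491276, 'k1': -0.08692093838707532, 'C': [[0.5517977604063009, 0.4964506170176805, -0.6701164200893419, 1193.950155999775], [0.8339475722037544, -0.33532122026461886, 0.43828201657803756, -490.52721567874573], [-0.0071188781457959815, -0.8006849968014961, -0.5990432851396752, 723.1770798160803], [0.0, 0
[... 265 characters left out ...]
66966, 255.72574150384736], [-0.9994649921923666, 0.019518158376651162, 0.026244444659710556, -18.310070963383225], [-0.02951523280490767, -0.1925176963449119, -0.9808495234369645, 1266.5395591099063], [0.0, 0.0, 0.0, 1.0]]} [-0.69771762  0.70965829 -0.05857511  0.07838491]
wrist {'fx': 305.88410853284046, 'fy': 305.88410853284046, 'cx': 279.42485166381897, 'cy': 209.6368699751531, 'k1': 0.006479068691582637, 'C': [[-0.2597165234647846, -0.9251645375965531, -0.27679939633807465, 233.50367914261935], [-0.9656831701807522, 0.24936095577154413, 0.07263008031356842, 584.0548698003466], [0.0018281873589456265, 0.2861637505178784, -0.9581789841258901, 373.051474186988], [0.0, 0.0, 0.0, 1.0]]} None
```

View pics/scene0.png

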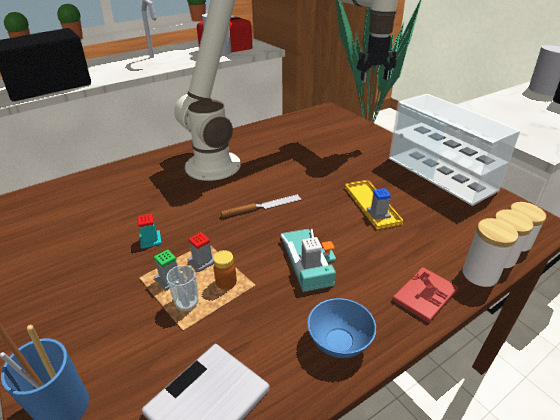

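View pics/top0.png

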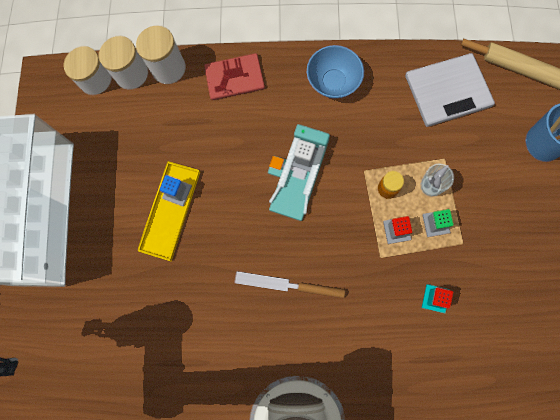

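View pics/wrist0.png

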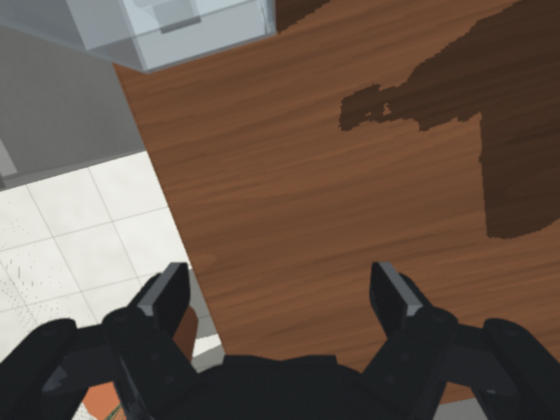

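The top view shows the dock around (300,170) with its mouth towards the robot, the orange pad at (277,163), the tray at (170,210) with the blue shaker near its far end, and the board at (413,208). On the board red is at (400,228), green at (441,218), the jar at (391,184) and the tumbler at (438,180). The turquoise look-alike is at (438,298). Next I'll zoom in.

```bash
python3 - <<'E'
import cv2
a=cv2.imread('pics/top0.png')
c=a[115:265,130:330];cv2.imwrite('pics/z1.png',cv2.resize(c,None,fx=4,fy=4,interpolation=cv2.INTER_CUBIC))
c=a[150:265,355:475];cv2.imwrite('pics/z2.png',cv2.resize(c,None,fx=5,fy=5,interpolation=cv2.INTER_CUBIC))
E
```

```text
(no output)
```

View pics/z1.png

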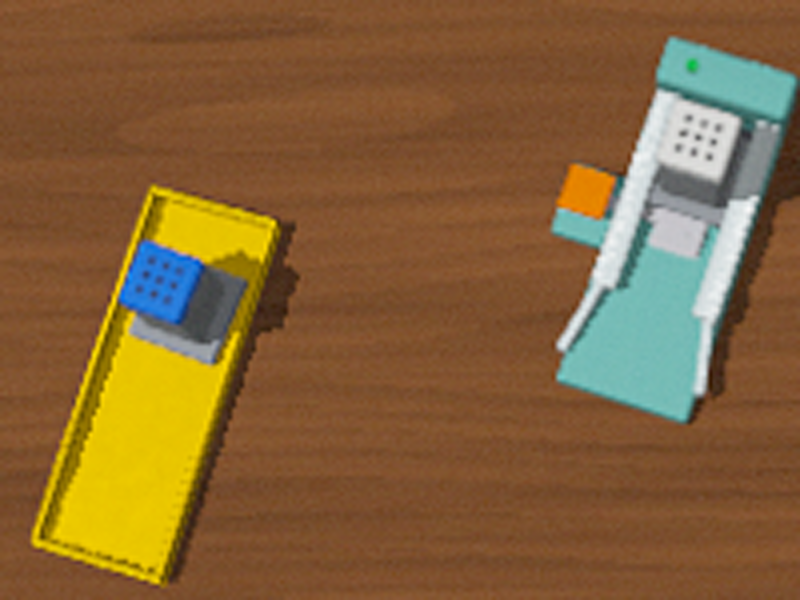

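View pics/z2.png

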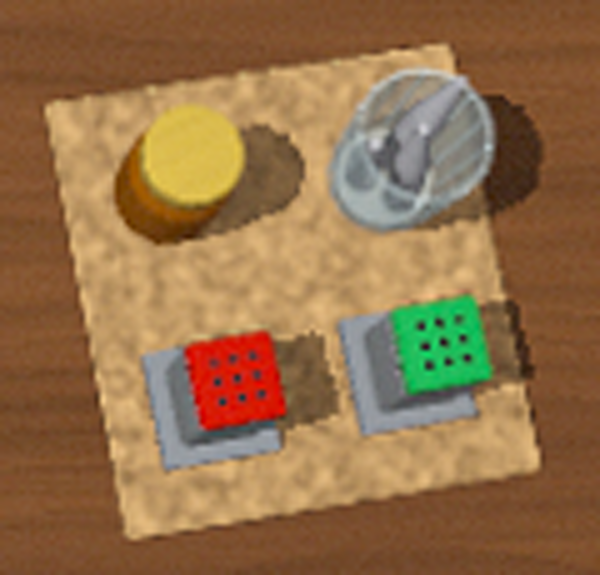

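```bash
python3 - <<'E'
from h import *
from scipy.optimize import least_squares
m=load('top0')
def z1(p):return [(p[0]+.5)/4-.5+130,(p[1]+.5)/4-.5+115]
def z2(p):return [(p[0]+.5)/5-.5+355,(p[1]+.5)/5-.5+150]
def fit(name,pts,z,model=None):
    P=np.array([at(m,*p,z) for p in pts]);c=P[:,:2].mean(0)
    e=np.roll(P,-1,0)-P;L=np.linalg.norm(e[:,:2],axis=1)
    # square-like yaw: direction of each edge mod 90
    a=np.arctan2(e[:,1],e[:,0]);w=np.angle(np.sum(L*np.exp(4j*a)))/4
    print(name,c.round(1),'edges',L.round(1),'yaw mod90',np.degrees(w).round(1),(np.degrees(a)).round(1))
fit('white',[z1(p) for p in[(672,97),(741,113),(725,178),(657,163)]],90)
fit('pad',[z1(p) for p in[(570,165),(616,177),(601,220),(557,205)]],40)
fit('housing',[z1(p) for p in[(672,37),(798,75),(787,122),(658,85)]],48)
print('apron',[at(m,*z1(p),14).round(1) for p in[(556,380),(690,422)]])
fit('tray',[z1(p) for p in[(154,186),(281,218),(165,583),(33,543)]],16)
fit('blue',[z1(p) for p in[(140,240),(205,262),(187,322),(121,302)]],80)
fit('board',[z2(p) for p in[(45,103),(450,44),(541,468),(128,538)]],4)
fit('red',[z2(p) for p in[(186,346),(270,331),(286,412),(202,430)]],80)
fit('green',[z2(p) for p in[(392,308),(476,296),(493,380),(408,394)]],80)
fit('jar',[z2(p) for p in[(192,104),(245,155),(192,208),(140,155)]],85+4)
E
```

```text
white [620.4 -28.2] edges [40.6 39.7 39.6 40.3] yaw mod90 -14.3 [-105.   165.3   75.8  -13.3]
pad [604.1  38.7] edges [28.4 27.7 27.7 25.7] yaw mod90 -18.6 [-106.5  160.7   69.4  -17.9]
housing [669.1 -47.1] edges [78.7 30.1 79.8 31.3] yaw mod90 -17.6 [-109.   165.6   72.   -16.5]
apron [array([496. ,  58.9,  14. ]), array([469.2, -20. ,  14. ])]
tray [500.3 298.8] edges [ 82.8 230.6  85.2 229.2] yaw mod90 -16.8 [-105.8  163.4   73.2  -17.2]
blue [545.5 281.2] edges [41.3 36.4 41.3 37.9] yaw mod90 -17.2 [-110.   164.8   72.1  -15.3]
board [ 498.5 -287.7] edges [203.9 212.5 203.  214.1] yaw mod90 7.9 [ -82.5 -172.    98.     8.2]
red [ 441.2 -243. ] edges [38.9 37.3 39.  38.5] yaw mod90 8.9 [ -81.1 -171.9  100.7    8. ]
green [ 455.2 -338.3] edges [39.6 39.  40.  39.7] yaw mod90 7.3 [ -83.1 -172.4   97.8    7. ]
jar [ 542.5 -227. ] edges [33.3 35.1 33.4 34.2] yaw mod90 42.9 [-136.7  133.3   41.8  -46.9]
```

```bash
cat >> h.py <<'E'
from scipy.optimize import least_squares
def rigid(D,W):
    D=np.array(D,float);W=np.array(W,float)
    f=lambda p:((np.c_[np.cos(p[2])*D[:,0]-np.sin(p[2])*D[:,1],np.sin(p[2])*D[:,0]+np.cos(p[2])*D[:,1]]+p[:2])-W).ravel()
    r=least_squares(f,[W[0,0],W[0,1],-.3]);return r.x,r.fun.reshape(-1,2)
def w(p,d):
    c,s=np.cos(p[2]),np.sin(p[2]);return np.array([p[0]+c*d[0]-s*d[1],p[1]+s*d[0]+c*d[1]])
def tw(target,zt,yaw=None):
    """shift in tool frame + yaw turn (deg about tool z) to get TCP to target, pointing down"""
    s=telemetry.sense();Rm=R.from_quat(s['tool_rot'])
    d=Rm.inv().apply(np.r_[target,zt]-s['tool_pos'])
    out=[d.round(1)]
    if yaw is not None:
        Rt=R.from_euler('z',yaw)*R.from_quat([1,0,0,0]);rv=np.degrees((Rm.inv()*Rt).as_rotvec());out.append(rv.round(2))
    return out
E
python3 - <<'E'
from h import *
p,r=rigid([(36,0),(-1,57.5),(90,0),(-110,0)],[(620.4,-28.2),(604.1,38.7),(669.1,-47.1),(482.6,19.4)])
print(p,np.degrees(p[2]),r.round(1))
print('pad',w(p,(-1,57.5)))
print(tw(w(p,(-1,57.5)),200,p[2]))
E
```

```text
[ 5.85717036e+02 -1.65989770e+01 -3.40305449e-01] -19.498065983403418 [[-0.7 -0.4]
 [-0.1 -0.8]
 [ 1.5  0.5]
 [-0.6  0.7]]
pad [603.96644801  37.93733164]
[array([573.4, 431. ,  53.3]), array([ 0.09, -0.01,  4.44])]
```

Request:
play_rows([
  [[-1,0.044,0.044,0,0,0,0],[-1,0.044,0.044,0,0,0,0],[-1,0.044,0.044,0,0,0,0],[-1,0.044,0.044,0,0,0,0],[-1,0.044,0.044,0,0,0,0]],
])

```text
t: 0.78
tool_pos: [318.2, 331.9, 253.3]
tool_rot: [0.991, -0.131, 0.0, -0.0]
force: [1.0, 0.3, 0.7]
finger_gap: 84.9
```

Request:
play_rows([
  [[-1,0.044,0.044,0,0,0,4.4],[0,0.044,0.044,0,0,0,0],[1,0.044,0.044,0,0,0,0],[1,0.044,0.044,0,0,0,0],[1,0.044,0.044,0,0,0,0]],
])

```text
t: 1.4
tool_pos: [456.4, 53.5, 253.5]
tool_rot: [0.986, -0.169, 0.0, -0.0]
force: [1.4, 0.7, -0.1]
finger_gap: 12.0
```

```bash
python3 - <<'E'
from h import *
s=telemetry.sense();print(s['t'],s['tool_pos'],s['tool_rot'],s['force'],s['finger_gap'])
p=[585.7,-16.6,-.3403]
print(tw(w(p,(-1,57.5)),200,p[2]))
E
```

```text
1.4 [456.44129759  53.50767183 253.48123644] [ 9.85646575e-01 -1.68821573e-01  2.44919554e-04 -2.12222992e-04] [ 1.36471777  0.74055921 -0.09386161] 12.000581206118813
[array([144.3, -34.4,  53.6]), array([-0.03, -0.02,  0.06])]
```

Request:
play_rows([
  [[1,0.05,-0.015,0,0,0,0],[1,0.05,-0.015,0,0,0,0],[1,0,0,0,0,0,0],[1,0,0,0,0,0,0]],
])

```text
t: 1.9
tool_pos: [559.6, 50.2, 252.5]
tool_rot: [0.986, -0.169, -0.001, 0.0]
force: [0.6, -0.1, -0.4]
finger_gap: 0.3
```

```bash
python3 - <<'E'
from h import *
snap('wrist','w1')
s=telemetry.sense();print(s['t'],s['tool_pos'],s['force'],s['finger_gap'])
E
```

```text
1.95 [559.29053099  50.4194298  253.06089851] [-0.86170257 -0.31322332  0.32505   ] 0.2313204606201003
```

View pics/w1.png

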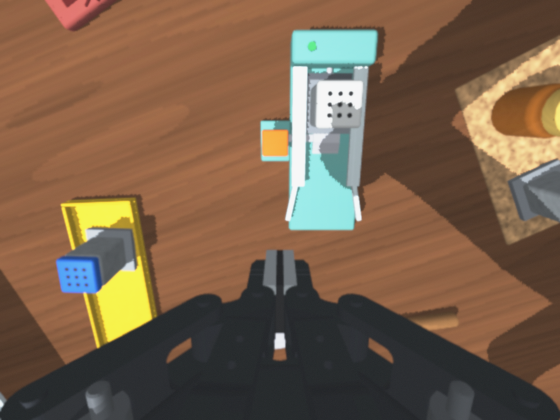

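The wrist view shows the dock upright in the image: pad at (275,143), white cap at (339,103), housing at the top and apron edge at row 230. The closed fingertips are at (281,255).

```bash
python3 - <<'E'
import cv2
a=cv2.imread('pics/w1.png')
cv2.imwrite('pics/z3.png',cv2.resize(a[20:240,240:400],None,fx=3.6,fy=3.6,interpolation=cv2.INTER_CUBIC)[:, :])
E
```

```text
(no output)
```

View pics/z3.png

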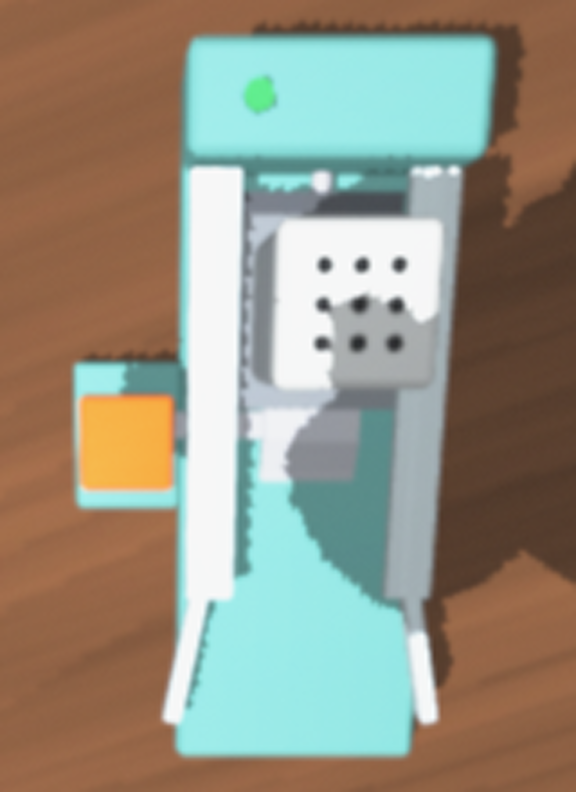

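```bash
python3 - <<'E'
from h import *
m=load('w1')
z=lambda p:[(p[0]+.5)/3.6-.5+240,(p[1]+.5)/3.6-.5+20]
c=lambda ps,h:np.array([at(m,*z(p),h)[:2] for p in ps])
W=c([(275,220),(442,220),(434,388),(272,387)],90);P=c([(80,396),(174,396),(173,490),(80,490)],40)
H=c([(190,37),(494,37),(488,157),(187,155)],48);A=c([(178,754),(410,754)],14);L=c([(243,168),(233,598),(411,170),(387,598)],29)
for n,x in(('W',W),('P',P),('H',H),('A',A),('L',L)):
    print(n,x.mean(0).round(1),np.linalg.norm(np.roll(x,-1,0)-x,axis=1).round(1))
print('lip dirs',[np.degrees(np.arctan2(*(L[i]-L[i+1])[::-1])).round(2) for i in(0,2)])
D=[(36,0),(-1,57.5),(90,0),(-110,0),(12.5,0)]
p,r=rigid(D,[x.mean(0) for x in(W,P,H,A,L)]);print(p,np.degrees(p[2]),r.round(1))
q=[585.7,-16.6,-.3403];print(w(p,(-1,57.5)),w(q,(-1,57.5)),w(p,(-90,0)),w(q,(-90,0)))
print(tw(w(p,(-1,57.5)),80,p[2]))
E
```

```text
W [622.4 -26.9] [39.7 38.6 40.2 38.4]
P [606.6  38.6] [27.5 27.3 27.9 27.3]
H [672.9 -45.3] [79.5 28.6 81.  28.1]
A [486.1  20.5] [80.5 80.5]
L [600.  -20.3] [125.3 133.6 124.8 134.6]
lip dirs [np.float64(-19.41), np.float64(-18.92)]
[ 5.88600676e+02 -1.57438317e+01 -3.37728919e-01] -19.35044168023214 [[ 0.2 -0.7]
 [ 0.1  0.3]
 [ 0.6 -0.2]
 [-1.2  0.2]
 [ 0.4  0.5]]
[606.70951282  38.83931598] [603.94911488  37.93640808] [503.68481075  14.07723281] [500.86108807  13.43929132]
[array([ 48.7,  -5. , 173. ]), array([ 0.03,  0.06, -0.1 ])]
```

Request:
play_rows([
  [[1,0.047,-0.005,0.02,0,0,0],[1,0,0,0.06,0,0,0],[1,0,0,0.06,0,0,0],[1,0,0,0.033,0,0,0],[1,0,0,0,0,0,0]],
])

```text
t: 2.58
tool_pos: [603.7, 39.4, 78.5]
tool_rot: [0.986, -0.169, -0.003, 0.001]
force: [0.7, 0.2, 0.8]
finger_gap: 0.0
```

Request:
play_rows([
  [[1,0,0,0.01,0,0,0],[1,0,0,0.006,0,0,0],[1,0,0,0.004,0,0,0],[1,0,0,0,0,0,0]],
])

```text
t: 3.08
tool_pos: [606.7, 39.7, 61.2]
tool_rot: [0.986, -0.169, 0.001, -0.0]
force: [-1.2, 0.3, 2.7]
finger_gap: -0.3
```

Request:
play_rows([
  [[1,0,0,0.004,0,0,0],[1,0,0,0.004,0,0,0],[1,0,0,0,0,0,0],[1,0,0,0,0,0,0]],
])

```text
t: 3.58
tool_pos: [606.7, 39.8, 53.0]
tool_rot: [0.986, -0.169, 0.001, -0.0]
force: [-1.4, 2.3, 5.2]
finger_gap: 0.2
```

```bash
python3 - <<'E'
from h import *
snap('wrist','w2');snap('scene','s2')
s=telemetry.sense();print(s['t'],s['tool_pos'],s['force'],s['finger_gap'])
E
```

```text
3.675 [606.73254608  39.77652332  52.98003401] [-1.90348162  1.10280369  5.48091182] 0.1290355468138301
```

View pics/w2.png

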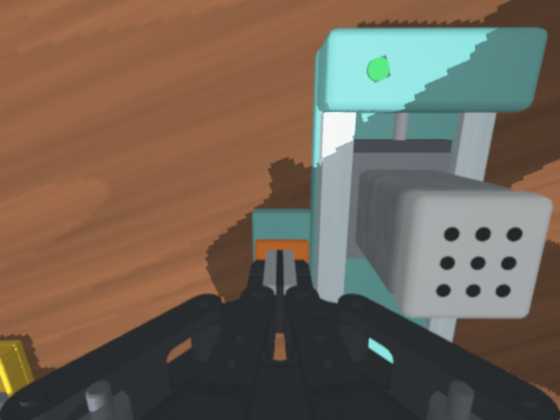

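The shaker has come off its latch: the ejector rod is out at (400,125) and the shoe's rear edge is near row 145. I'll measure the cap.

```bash
python3 - <<'E'
from h import *
m=load('w2')
W=np.array([at(m,*p,90)[:2] for p in[(402,188),(552,197),(537,319),(397,318)]])
print(W.mean(0),np.linalg.norm(np.roll(W,-1,0)-W,axis=1))
H=np.array([at(m,*p,48)[:2] for p in[(330,30),(547,28),(532,111),(325,111)]]);print(H.mean(0),np.linalg.norm(np.roll(H,-1,0)-H,axis=1))
p=[587.2,-16.2,-.339]
c,s=np.cos(p[2]),np.sin(p[2]);
for X in(W,H):
  d=X.mean(0)-p[:2];print('in dock',c*d[0]+s*d[1],-s*d[0]+c*d[1])
E
```

```text
[618.87513343 -25.54299758] [42.31169828 40.28230833 44.32740875 42.45625618]
[672.86803905 -44.9503125 ] [78.46152413 28.58990932 80.5145978  28.05337139]
in dock 32.97938752163264 1.72211505790467
in dock 90.35322113144221 1.3743414694470424
```

View pics/s2.png

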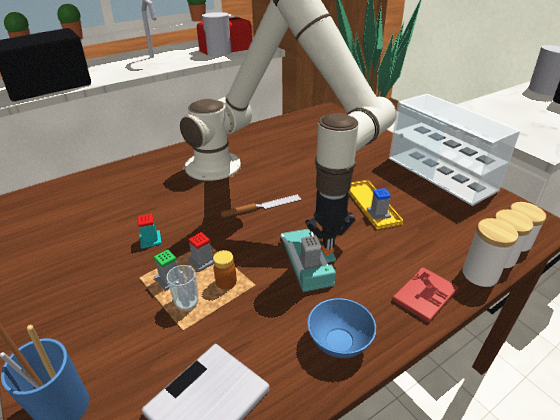

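```bash
python3 - <<'E'
from h import *
p=[587.2,-16.2,-.339];c,s=np.cos(p[2]),np.sin(p[2])
def dk(m,u,v,z):
  d=at(m,u,v,z)[:2]-p[:2];return (c*d[0]+s*d[1]).round(1),(-s*d[0]+c*d[1]).round(1)
m=load('w2');print(dk(m,403,152,22),dk(m,403,140,22),dk(m,370,258,22),dk(m,335,112,29))
m=load('w1');z=lambda q:[(q[0]+.5)/3.6-.5+240,(q[1]+.5)/3.6-.5+20]
print(dk(m,*z((320,212)),22),dk(m,*z((320,190)),22),dk(m,*z((260,408)),22))
a=cv2.imread('pics/w2.png');cv2.imwrite('pics/z4.png',cv2.resize(a[20:340,300:560],None,fx=2.4,fy=2.4))
E
```

```text
(np.float64(57.7), np.float64(-1.2)) (np.float64(63.5), np.float64(-0.5)) (np.float64(0.9), np.float64(10.2)) (np.float64(76.3), np.float64(34.2))
(np.float64(65.4), np.float64(1.1)) (np.float64(71.4), np.float64(1.3)) (np.float64(9.4), np.float64(17.1))
```

View pics/z4.png

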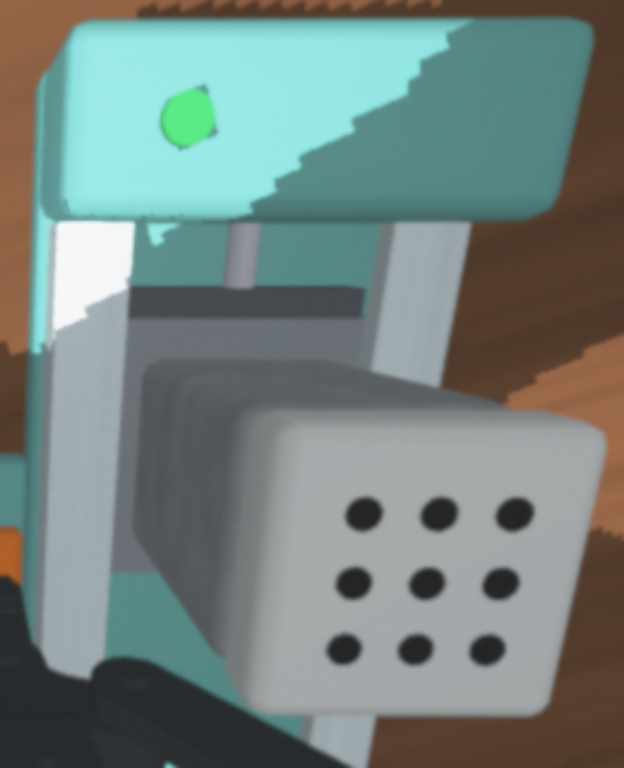

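Request:
play_rows([
  [[1,0,0,0.002,0,0,0],[1,0,0,0,0,0,0],[1,0,0,0,0,0,0],[1,0,0,0,0,0,0]],
])

```text
t: 4.18
tool_pos: [606.9, 39.9, 52.6]
tool_rot: [0.986, -0.169, 0.001, -0.0]
force: [-4.9, 2.6, 13.0]
finger_gap: 0.3
```

```bash
python3 - <<'E'
from h import *
snap('wrist','w3')
s=telemetry.sense();print(s['t'],s['tool_pos'],s['force'],s['finger_gap'])
E
```

```text
4.225 [606.87122452  39.8745345   52.62314885] [-4.33323225  2.08416724 14.17702556] -0.131538978100167
```

View pics/w3.png

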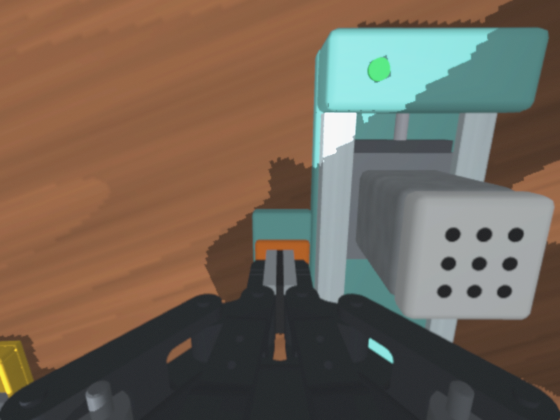

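The full press (13 N) has left the shaker at about x = 28. The 5 N on the tool along −x suggests the shaker is resting against my gripper's linkage, so I'll slide the tip back along the pad while keeping it pressed.

Request:
play_rows([
  [[1,-0.003,-0.002,-0.001,0,0,0],[1,-0.004,-0.002,0,0,0,0],[1,-0.003,-0.002,0,0,0,0],[1,0,0,0,0,0,0],[1,0,0,0,0,0,0]],
])

```text
t: 4.85
tool_pos: [600.7, 48.0, 52.8]
tool_rot: [0.986, -0.169, 0.002, -0.0]
force: [1.3, -1.9, 6.4]
finger_gap: -0.4
```

```bash
python3 - <<'E'
from h import *
snap('wrist','w4')
s=telemetry.sense();print(s['t'],s['tool_pos'],s['force'],s['finger_gap'])
E
```

```text
4.9 [600.7111602   48.04906864  52.84664672] [ 2.02989801 -3.05568316  7.1295343 ] 0.10511826061124115
```

View pics/w4.png

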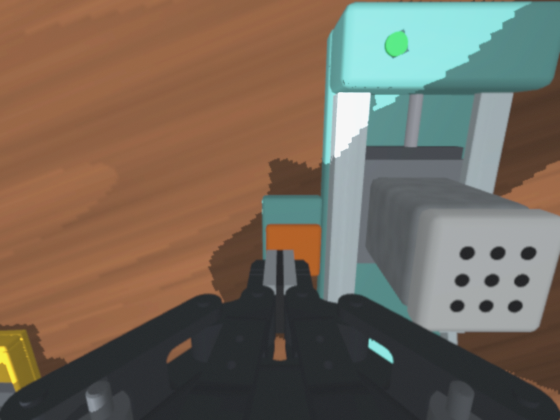

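The ejector rod is longer now (rows 93–148), so the shaker followed. Lifting and re-measuring.

Request:
play_rows([
  [[1,0,0,-0.012,0,0,0],[1,0,0,-0.04,0,0,0],[1,0,0,-0.05,0,0,0],[0.2,-0.02,0.03,-0.02,0,0,0],[0,0,0.025,0,0,0,0]],
])

```text
t: 5.52
tool_pos: [560.9, 2.9, 175.0]
tool_rot: [0.986, -0.168, 0.001, -0.001]
force: [0.4, -0.2, -0.1]
finger_gap: 35.9
```

```bash
python3 - <<'E'
from h import *
snap('wrist','w5')
s=telemetry.sense();print(s['t'],s['tool_pos'],s['force'],s['finger_gap'])
E
```

```text
5.575 [5.59288916e+02 4.39684722e-01 1.73554919e+02] [-1.14956541 -2.57640899 -0.04514437] 41.8598457364863
```

View pics/w5.png

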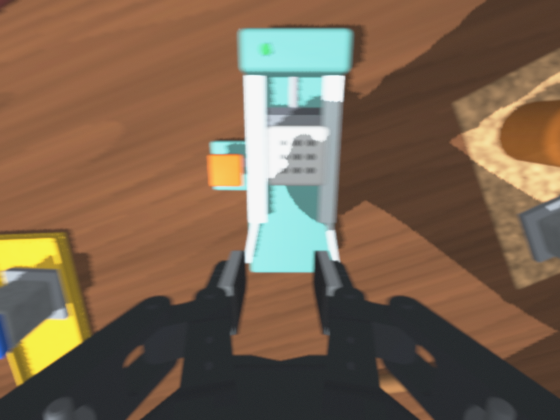

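```bash
python3 - <<'E'
from h import *
snap('wrist','w6')
s=telemetry.sense();print(s['t'],s['tool_pos'],s['force'],s['finger_gap'])
a=cv2.imread('pics/w6.png');cv2.imwrite('pics/z6.png',cv2.resize(a[20:280,190:370],None,fx=3,fy=3,interpolation=cv2.INTER_CUBIC))
E
```

```text
5.625 [559.97983632   1.2325271  172.748249  ] [-0.46247386  0.27294678 -0.23490443] 42.7080431231828
```

View pics/z6.png

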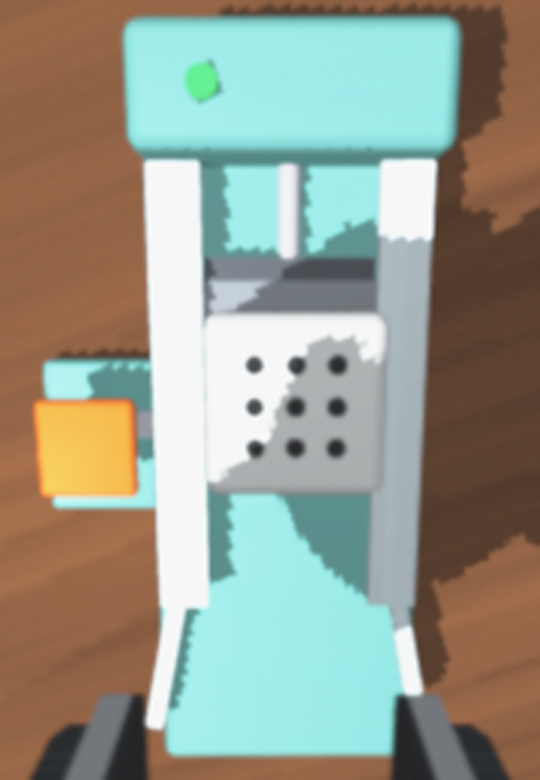

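```bash
python3 - <<'E'
from h import *
m=load('w6')
z=lambda p:[(p[0]+.5)/3-.5+190,(p[1]+.5)/3-.5+20]
c=lambda ps,h:np.array([at(m,*z(p),h)[:2] for p in ps])
W=c([(204,313),(385,313),(381,492),(205,489)],90);P=c([(36,400),(134,400),(137,497),(42,497)],40)
H=c([(124,17),(459,17),(455,152),(130,152)],48);A=c([(167,755),(392,755)],14);L=c([(201,160),(208,606),(380,160),(369,606)],29)
for n,x in(('W',W),('P',P),('H',H),('A',A),('L',L)):
    print(n,x.mean(0).round(1),np.linalg.norm(np.roll(x,-1,0)-x,axis=1).round(1))
print('lip dirs',[np.degrees(np.arctan2(*(L[i]-L[i+1])[::-1])).round(2) for i in(0,2)])
D=[(-1,57.5),(90,0),(-110,0),(12.5,0)]
p,r=rigid(D,[x.mean(0) for x in(P,H,A,L)]);print(p,np.degrees(p[2]),r.round(1))
C,S=np.cos(p[2]),np.sin(p[2]);d=W.mean(0)-p[:2];print('white in dock',C*d[0]+S*d[1],-S*d[0]+C*d[1])
print(tw(W.mean(0),66,p[2]))
E
```

```text
W [605.3 -21.7] [38.8 39.  39.9 38.3]
P [607.   37.2] [26.8 27.1 26.8 27.1]
H [672.4 -45.6] [79.3 29.3 80.  29.3]
A [486.7  22.5] [76.3 76.3]
L [600.1 -20.2] [125.2 134.2 125.2 134.3]
lip dirs [np.float64(-19.81), np.float64(-19.08)]
[ 5.88598535e+02 -1.57730198e+01 -3.52167452e-01] -20.17770865568617 [[ 0.5  1.4]
 [ 0.7 -1.2]
 [-1.4 -0.3]
 [ 0.2  0.1]]
white in dock 17.698172682853546 0.2403455567388777
[array([ 50.6,   6.3, 106.7]), array([0.04, 0.11, 0.57])]
```

White is at dock x ≈ 17.7, y ≈ 0, so it is released. Opening to about 60 mm and descending over it.

Request:
play_rows([
  [[-0.45,0.049,0.006,0.0,0,0,0],[-0.45,0,0,0.05,0,0,0],[-0.45,0,0,0.04,0,0,0],[-0.45,0,0,0.017,0,0,0],[-0.45,0,0,0,0,0,0]],
])

```text
t: 6.25
tool_pos: [605.4, -18.9, 64.6]
tool_rot: [0.986, -0.169, -0.002, 0.001]
force: [0.0, -0.4, 0.6]
finger_gap: 61.8
```

```bash
python3 - <<'E'
from h import *
s=telemetry.sense();print(s['t'],s['tool_pos'],s['force'],s['finger_gap'],tw([605.3,-21.7],66,-.3405))
snap('wrist','w7')
E
```

```text
6.25 [605.366844   -18.94447774  64.63730704] [ 0.04048498 -0.40217865  0.61101527] 61.779299460008076 [array([ 0.9,  2.6, -1.4]), array([0.12, 0.17, 0.06])]
```

View pics/w7.png

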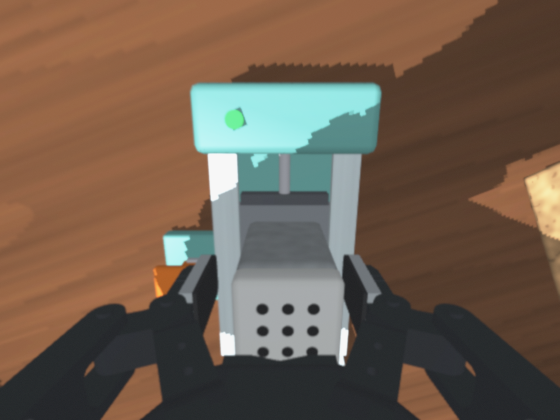

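The shaker sits between the jaws, about 2 mm right of centre. Shifting y and closing.

Request:
play_rows([
  [[0.1,0,0.002,0,0,0,0],[0.5,0,0,0,0,0,0],[0.5,0,0,0,0,0,0],[0.5,0,0,0,0,0,0]],
], squeeze=30)

```text
t: 6.8
tool_pos: [606.2, -20.6, 67.4]
tool_rot: [0.986, -0.169, 0.001, -0.0]
force: [1.8, -0.6, 2.0]
finger_gap: 39.6
```

Request:
play_rows([
  [[0.5,-0.01,0,0,0,0,0],[0.5,-0.015,0,0,0,0,0],[0.5,0,0,0,0,0,0]],
])

```text
t: 7.18
tool_pos: [580.8, -11.4, 67.2]
tool_rot: [0.986, -0.168, 0.0, -0.0]
force: [-0.1, 2.5, 7.7]
finger_gap: 40.0
```

Request:
play_rows([
  [[0.5,-0.025,0,0,0,0,0],[0.5,-0.03,0,0,0,0,0],[0.5,-0.03,0,0,0,0,0],[0.5,0,0,0,0,0,0]],
])

```text
t: 7.68
tool_pos: [498.6, 16.9, 67.1]
tool_rot: [0.986, -0.168, -0.001, 0.0]
force: [-4.7, 3.4, 12.6]
finger_gap: 39.6
```

```bash
python3 - <<'E'
from h import *
s=telemetry.sense();print(s['t'],s['tool_pos'],s['force'],s['finger_gap'])
snap('wrist','w8')
E
```

```text
7.675 [498.6208801   16.87522086  67.068393  ] [-4.73957407  3.38299946 12.55345756] 39.57182936764954
```

View pics/w8.png

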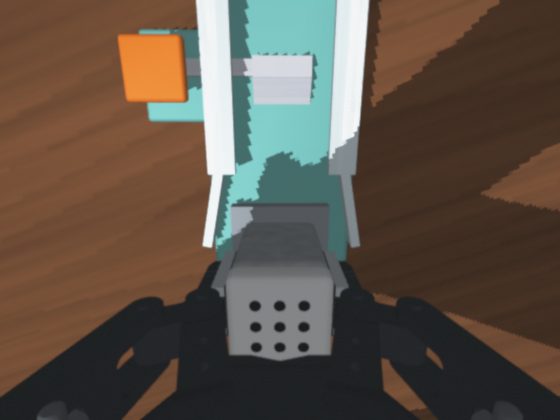

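The shaker is out on the apron, clear of the lips and centred between the guides. The 12 N upward force is it pressing on the apron, so I'll lift it and carry it to the tray.

Request:
play_rows([
  [[0.5,0,0,-0.03,0,0,0],[0.5,0,0,-0.04,0,0,-2.4],[0.5,-0.02,-0.038,0,0,0,0],[0.5,-0.026,-0.05,0,0,0,0],[0.5,-0.026,-0.05,0,0,0,0]],
])

```text
t: 8.35
tool_pos: [470.0, 169.2, 134.8]
tool_rot: [0.989, -0.149, -0.003, 0.002]
force: [1.0, 0.2, -1.8]
finger_gap: 39.9
```

Request:
play_rows([
  [[0.5,-0.026,-0.05,0,0,0,0],[0.5,-0.026,-0.05,0,0,0,0],[0.5,-0.01,-0.025,0,0,0,0],[0.5,0,0,0,0,0,0],[0.5,0,0,0,0,0,0]],
])

```text
t: 8.98
tool_pos: [449.5, 305.1, 135.3]
tool_rot: [0.989, -0.149, -0.001, 0.001]
force: [-0.6, -0.0, -1.4]
finger_gap: 39.5
```

```bash
python3 - <<'E'
from h import *
s=telemetry.sense();print(s['t'],s['tool_pos'],s['force'],s['finger_gap'])
snap('wrist','w9');snap('scene','s9');snap('top','t9')
print(tw([455.6,313.2],62,-.297))
E
```

```text
8.975 [449.49501395 305.13474393 135.31055437] [-0.58681267 -0.0196465  -1.3601292 ] 39.4994233141851
[array([ 2.7, -9.2, 74.1]), array([ 0.07,  0.04, -0.15])]
```

View pics/w9.png

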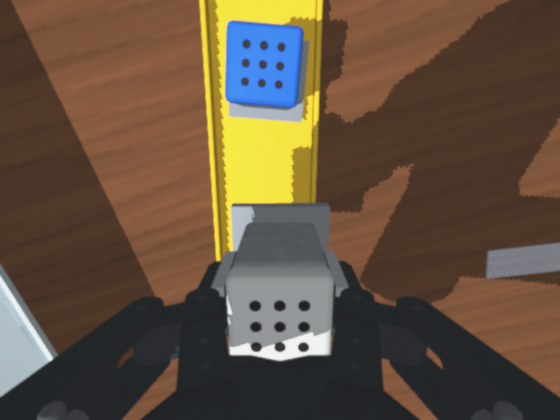

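View pics/t9.png

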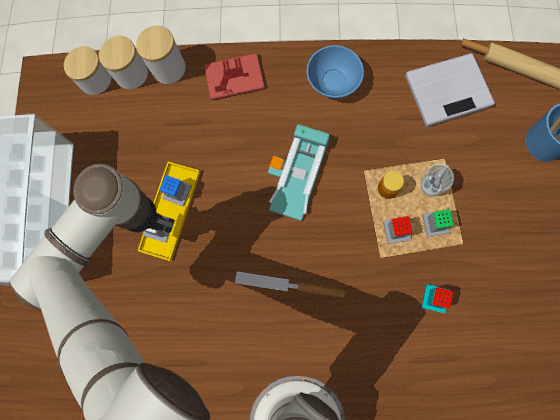

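View pics/s9.png

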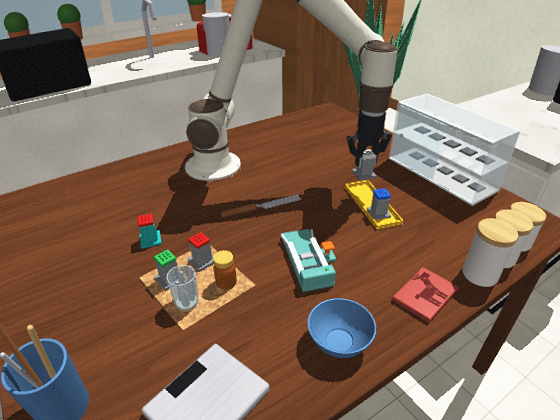

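```bash
python3 - <<'E'
from h import *
m=load('w9')
for v,l,r in((20,203,323),(190,213,316)):
  a,b=at(m,l,v,16),at(m,r,v,16);print(a[:2].round(1),b[:2].round(1),np.linalg.norm(a-b),((a+b)/2)[:2].round(1))
B=np.array([at(m,*q,80)[:2] for q in[(228,22),(303,27),(297,108),(227,103)]]);print(B.mean(0))
E
```

```text
[596.9 314.4] [572.7 235.4] 82.6047115712514 [584.8 274.9]
[482.6 350.3] [458.2 271.3] 82.70969375904305 [470.4 310.8]
[547.11726404 283.45537112]
```

Request:
play_rows([
  [[0.5,0.003,-0.011,0,0,0,0],[0.5,0,0,0.03,0,0,0],[0.5,0,0,0.03,0,0,0],[0.5,0,0,0.013,0,0,0],[0.5,0,0,0,0,0,0]],
])

```text
t: 9.75
tool_pos: [456.8, 316.2, 62.7]
tool_rot: [0.989, -0.148, -0.0, 0.001]
force: [-0.2, -0.4, -1.4]
finger_gap: 39.6
```

Request:
play_rows([
  [[0.5,0,0,0.0015,0,0,0],[0.5,0,0,0.001,0,0,0],[0.5,0,0,0,0,0,0]],
])

```text
t: 10.12
tool_pos: [456.8, 316.7, 61.4]
tool_rot: [0.989, -0.148, 0.0, -0.001]
force: [0.3, -0.6, -0.7]
finger_gap: 39.6
```

Request:
play_rows([
  [[0.5,0,0,0.0015,0,0,0],[0.5,0,0,0.001,0,0,0],[0.5,0,0,0,0,0,0]],
])

```text
t: 10.5
tool_pos: [456.5, 316.4, 58.2]
tool_rot: [0.989, -0.148, -0.0, 0.0]
force: [-0.2, -0.4, -0.7]
finger_gap: 39.4
```

Request:
play_rows([
  [[0.5,0,0,0.001,0,0,0],[0.5,0,0,0.001,0,0,0],[0.5,0,0,0,0,0,0]],
])

```text
t: 10.88
tool_pos: [456.6, 316.5, 57.0]
tool_rot: [0.989, -0.148, 0.0, -0.0]
force: [-2.4, -1.0, 4.8]
finger_gap: 39.7
```

Contact at 4.8 N, TCP z 57. Opening, but only partly so the fingers stay clear of the blue shaker, then lifting.

Request:
play_rows([
  [[0,0,0,0,0,0,0],[-0.45,0,0,0,0,0,0],[-0.45,0,0,-0.02,0,0,0],[-0.45,0,0,-0.05,0,0,0],[-0.45,0,0,-0.05,0,0,0]],
])

```text
t: 11.5
tool_pos: [456.5, 316.2, 177.1]
tool_rot: [0.989, -0.148, -0.0, 0.001]
force: [-0.0, 0.3, -0.4]
finger_gap: 61.8
```

```bash
python3 - <<'E'
from h import *
s=telemetry.sense();print(s['t'],s['tool_pos'],s['force'],s['finger_gap'])
snap('wrist','w10')
E
```

```text
11.5 [456.52624524 316.20554225 177.12291801] [-0.0202167   0.34471955 -0.38068052] 61.83324087690764
```

View pics/w10.png

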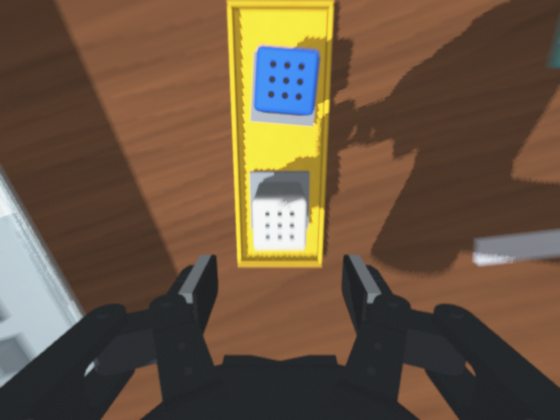

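White stands upright in the tray, with its cap at (280,220) and clear space to blue at (286,80). On to red.

Request:
play_rows([
  [[-0.45,0.0086,0.0571,0,0,0,0],[-0.45,0.0086,0.0571,0,0,0,0],[-0.45,0.0086,0.0571,0,0,0,0],[-0.45,0.0086,0.0571,0,0,0,0],[-0.45,0.0086,0.0571,0,0,0,0]],
])

```text
t: 12.18
tool_pos: [413.5, 29.3, 176.3]
tool_rot: [0.989, -0.148, 0.0, -0.0]
force: [1.5, -0.3, 0.4]
finger_gap: 62.1
```

Request:
play_rows([
  [[-0.45,0.0086,0.0571,0,0,0,0],[-0.45,0.0086,0.0571,0,0,0,0],[-0.45,0.0086,0.0571,0,0,0,0],[-0.45,0.0086,0.0571,0,0,0,0],[-0.45,0.0086,0.0571,0,0,0,0]],
])

```text
t: 12.8
tool_pos: [371.0, -256.6, 176.4]
tool_rot: [0.989, -0.148, 0.001, 0.0]
force: [1.6, 1.2, -0.1]
finger_gap: 61.9
```

Request:
play_rows([
  [[-0.45,0,0,0,0,0,-8.5],[-0.45,0,0,0,0,0,-8.5],[-0.45,0,0,0,0,0,-8],[-0.45,0,0,0,0,0,0],[-0.45,0,0,0,0,0,0]],
])

```text
t: 13.42
tool_pos: [371.4, -254.7, 176.2]
tool_rot: [0.998, 0.068, 0.0, -0.0]
force: [1.0, -0.5, -0.2]
finger_gap: 61.9
```

```bash
python3 - <<'E'
from h import *
s=telemetry.sense();print(s['t'],s['tool_pos'],s['force'],s['finger_gap'])
snap('wrist','w11')
E
```

```text
13.425 [ 371.35908886 -254.65826447  176.19377057] [ 0.95021369 -0.48465002 -0.16252134] 61.85661307037724
```

View pics/w11.png

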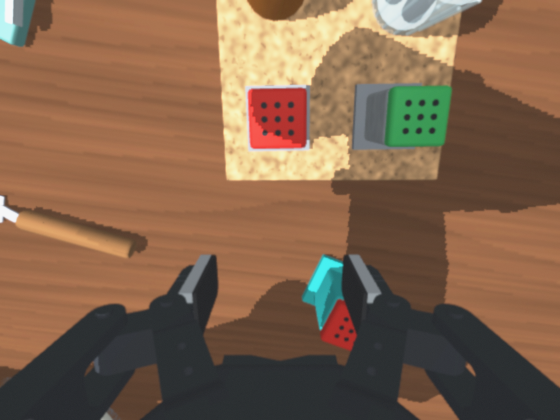

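Red's cap is at (278,118), square to the image, with green at (418,116). The turquoise look-alike is below at (340,310).

```bash
python3 - <<'E'
from h import *
m=load('w11')
W=np.array([at(m,*p,80)[:2] for p in[(248,87),(307,87),(308,149),(250,150)]])
e=np.roll(W,-1,0)-W;print(W.mean(0),np.linalg.norm(e,axis=1),np.degrees(np.arctan2(e[:,1],e[:,0])))
G=np.array([at(m,*p,80)[:2] for p in[(391,86),(451,87),(446,146),(387,145)]]);print('green',G.mean(0))
print(tw(W.mean(0),59,np.radians(8)))
E
```

```text
[ 443.69257276 -244.32193278] [38.95705001 40.34450334 40.53876206 40.99550795] [ -82.15209428 -169.66348685   98.82129968    8.09378282]
green [ 458.10841148 -338.3378119 ]
[array([ 73.1,  -0.3, 117.2]), array([-0.  ,  0.  , -0.14])]
```

Request:
play_rows([
  [[-0.45,0.04,0,0,0,0,0],[-0.45,0.033,0,0.02,0,0,0],[-0.45,0,0,0.04,0,0,0],[-0.45,0,0,0.04,0,0,0],[-0.45,0,0,0,0,0,0]],
])

```text
t: 14.1
tool_pos: [441.6, -244.0, 73.8]
tool_rot: [0.998, 0.069, -0.004, -0.001]
force: [0.8, 0.6, 0.1]
finger_gap: 61.9
```

```bash
python3 - <<'E'
from h import *
s=telemetry.sense();print(s['t'],s['tool_pos'],s['force'],s['finger_gap'])
print(tw([443.5,-244],48,np.radians(8)))
snap('wrist','w12')
E
```

```text
14.1 [ 441.6133102  -244.01574167   73.78736959] [0.79872609 0.55059049 0.09805268] 61.905657733774405
[array([ 2. ,  0.3, 25.8]), array([-0.15,  0.4 , -0.11])]
```

View pics/w12.png

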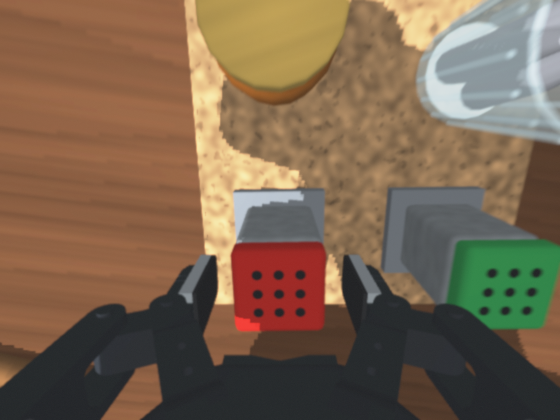

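Centred, with clearance to green. Down 26 mm to finish the descent, then close.

Request:
play_rows([
  [[-0.45,0.001,0,0.016,0,0,0],[-0.45,0,0,0.01,0,0,0],[-0.45,0,0,0,0,0,0],[0.2,0,0,0,0,0,0],[0.5,0,0,0,0,0,0]],
], squeeze=40)

```text
t: 14.78
tool_pos: [445.4, -244.7, 51.3]
tool_rot: [0.998, 0.069, 0.001, 0.0]
force: [-0.5, 0.2, 3.5]
finger_gap: 39.5
```

Request:
play_rows([
  [[0.5,0,0,0,0,0,0],[0.5,0,0,0,0,0,0],[0.5,0,0,0,0,0,0]],
])

```text
t: 15.15
tool_pos: [445.4, -244.6, 51.3]
tool_rot: [0.998, 0.069, 0.001, 0.0]
force: [0.0, 0.6, 6.4]
finger_gap: 39.6
```

Request:
play_rows([
  [[0.5,0,0,-0.02,0,0,0],[0.5,0,0,-0.04,0,0,0],[0.5,0,0,-0.025,0,0,0],[0.5,0.019,-0.0495,0,0,0,0],[0.5,0.019,-0.0495,0,0,0,0]],
])

```text
t: 15.78
tool_pos: [468.4, -140.4, 135.5]
tool_rot: [0.998, 0.068, 0.0, -0.0]
force: [0.9, 0.6, -0.7]
finger_gap: 39.9
```

Request:
play_rows([
  [[0.5,0.019,-0.0495,0,0,0,0],[0.5,0.019,-0.0495,0,0,0,0],[0.5,0.019,-0.0495,0,0,0,9.1],[0.5,0,0,0,0,0,9.1],[0.5,0,0,0,0,0,9.1]],
])

```text
t: 16.4
tool_pos: [504.0, 14.6, 134.8]
tool_rot: [0.985, -0.17, -0.001, 0.0]
force: [-0.3, 1.2, -0.4]
finger_gap: 39.6
```

Request:
play_rows([
  [[0.5,0,0,0,0,0,0],[0.5,0,0,0,0,0,0]],
])

```text
t: 16.65
tool_pos: [504.3, 13.6, 135.1]
tool_rot: [0.986, -0.167, -0.0, 0.0]
force: [0.9, -0.3, -1.0]
finger_gap: 39.4
```

```bash
python3 - <<'E'
from h import *
s=telemetry.sense();print(s['t'],s['tool_pos'],s['force'],s['finger_gap'])
p=[588.6,-15.75,-.3386];print(tw(w(p,(-88,0)),65,p[2]))
snap('wrist','w13')
E
```

```text
16.65 [504.28453214  13.58005392 135.13206066] [ 0.9262098  -0.28069414 -1.04202674] 39.39240292480611
[array([ 1.3, -0.4, 70.1]), array([0.01, 0.03, 0.15])]
```

View pics/w13.png

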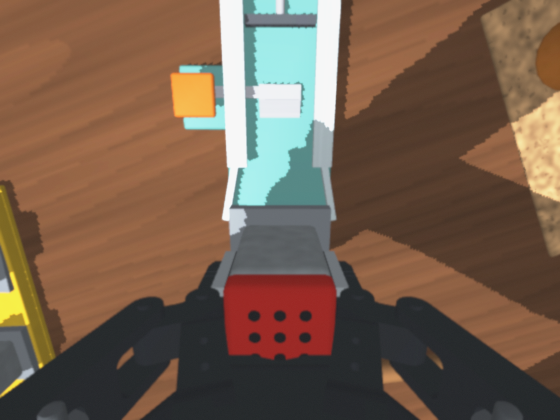

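The shoe is centred on the slot: lips at columns 245 and 314, midline 280. Lowering gently.

Request:
play_rows([
  [[0.5,0.001,0,0.03,0,0,0],[0.5,0,0,0.03,0,0,0],[0.5,0,0,0.009,0,0,0],[0.5,0,0,0.001,0,0,0],[0.5,0,0,0,0,0,0]],
])

```text
t: 17.32
tool_pos: [506.3, 13.6, 66.3]
tool_rot: [0.986, -0.168, 0.001, -0.0]
force: [-0.7, 0.7, -0.7]
finger_gap: 39.4
```

Request:
play_rows([
  [[0.5,0,0,0.001,0,0,0],[0.5,0,0,0.001,0,0,0],[0.5,0,0,0,0,0,0]],
])

```text
t: 17.7
tool_pos: [505.5, 13.5, 63.5]
tool_rot: [0.986, -0.168, 0.0, -0.0]
force: [-0.1, 0.0, -0.6]
finger_gap: 39.4
```

Request:
play_rows([
  [[0.5,0,0,0.001,0,0,0],[0.5,0,0,0.001,0,0,0],[0.5,0,0,0,0,0,0]],
])

```text
t: 18.08
tool_pos: [505.5, 13.5, 61.3]
tool_rot: [0.986, -0.168, 0.0, 0.0]
force: [-0.6, 0.8, 0.0]
finger_gap: 39.8
```

Request:
play_rows([
  [[0.5,0.015,0,0,0,0,0],[0.5,0.02,0,0,0,0,0],[0.5,0.015,0,0,0,0,0],[0.5,0,0,0,0,0,0]],
])

```text
t: 18.58
tool_pos: [553.7, -3.7, 61.4]
tool_rot: [0.986, -0.169, 0.0, 0.0]
force: [-0.3, -0.9, 1.3]
finger_gap: 39.8
```

```bash
python3 - <<'E'
from h import *
s=telemetry.sense();print(s['t'],s['tool_pos'],s['force'],s['finger_gap'])
p=[588.6,-15.75,-.3386];print(tw(w(p,(40,0)),61,p[2]))
snap('wrist','w14')
E
```

```text
18.575 [553.67697987  -3.7070839   61.3589494 ] [-0.34040263 -0.90561583  1.26093448] 39.81523840205367
[array([76.9, -0.3,  0.4]), array([ 0.  , -0.03, -0.01])]
```

View pics/w14.png

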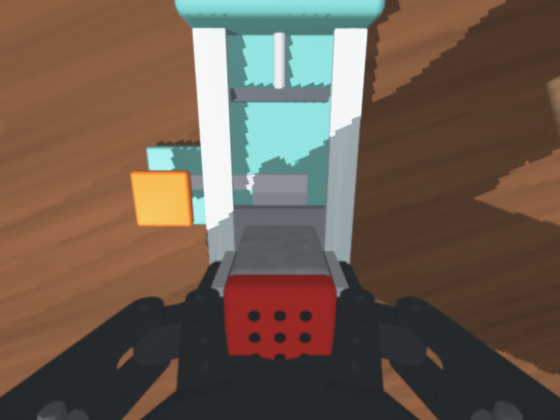

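The shoe has entered under the lips with hardly any side force. Pushing on over the pawl.

Request:
play_rows([
  [[0.5,0.015,0,0,0,0,0],[0.5,0.015,0,0,0,0,0],[0.5,0.015,0,0,0,0,0],[0.5,0.01,0,0,0,0,0],[0.5,0,0,0,0,0,0]],
])

```text
t: 19.25
tool_pos: [605.7, -21.9, 61.4]
tool_rot: [0.986, -0.168, 0.001, 0.0]
force: [0.4, -1.4, 1.8]
finger_gap: 39.6
```

Request:
play_rows([
  [[0.5,0.008,0,0,0,0,0],[0.5,0.006,0,0,0,0,0],[0.5,0.004,0,0,0,0,0],[0.5,0,0,0,0,0,0]],
])

```text
t: 19.75
tool_pos: [618.1, -26.5, 61.6]
tool_rot: [0.986, -0.168, -0.004, 0.0]
force: [-10.1, 5.3, 12.6]
finger_gap: 39.5
```

```bash
python3 - <<'E'
from h import *
s=telemetry.sense();print(s['t'],s['tool_pos'],s['force'],s['finger_gap'])
p=[588.6,-15.75,-.3386];print(tw(w(p,(40,0)),61,p[2]))
snap('wrist','w15')
E
```

```text
19.75 [618.13763725 -26.54719057  61.59327216] [-10.08987071   5.2814392   12.58499476] 39.51165168169097
[array([ 8.6, -0.4,  0.5]), array([0.12, 0.43, 0.01])]
```

View pics/w15.png

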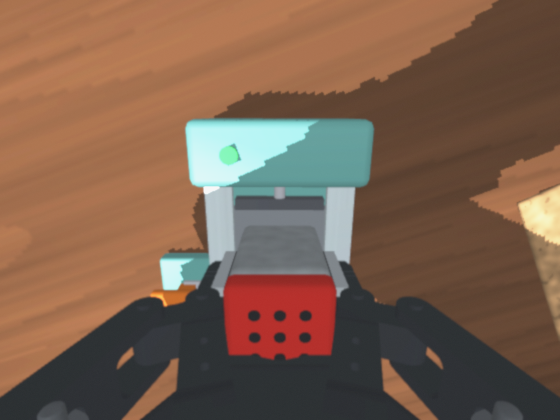

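It is against the ejector at 11 N with about 8 mm left to the stop. Continuing in small steps.

Request:
play_rows([
  [[0.5,0.003,0,0,0,0,0],[0.5,0.003,0,0,0,0,0],[0.5,0,0,0,0,0,0]],
])

```text
t: 20.18
tool_pos: [623.2, -28.4, 61.7]
tool_rot: [0.986, -0.168, -0.005, 0.0]
force: [-11.6, 6.2, 13.1]
finger_gap: 39.9
```

Request:
play_rows([
  [[0.5,0.002,0,0,0,0,0],[0.5,0.002,0,0,0,0,0],[0.5,0,0,0,0,0,0]],
])

```text
t: 20.55
tool_pos: [626.9, -29.7, 61.6]
tool_rot: [0.986, -0.168, -0.004, 0.0]
force: [-12.7, 6.1, 14.1]
finger_gap: 39.8
```

Request:
play_rows([
  [[0.5,0.002,0,0,0,0,0],[0.5,0.002,0,0,0,0,0],[0.5,0,0,0,0,0,0]],
])

```text
t: 20.92
tool_pos: [628.8, -30.4, 61.7]
tool_rot: [0.986, -0.169, -0.007, 0.0]
force: [-16.9, 9.1, 17.2]
finger_gap: 39.6
```

```bash
python3 - <<'E'
from h import *
s=telemetry.sense();print(s['t'],s['tool_pos'],s['force'],s['finger_gap'])
snap('wrist','w16')
a=cv2.imread('pics/w16.png');cv2.imwrite('pics/z16.png',cv2.resize(a[130:370,140:400],None,fx=2.5,fy=2.5))
E
```

```text
20.925 [628.8073008  -30.37808528  61.74402898] [-16.86562989   9.11650537  17.20130055] 39.60460496196413
```

View pics/z16.png

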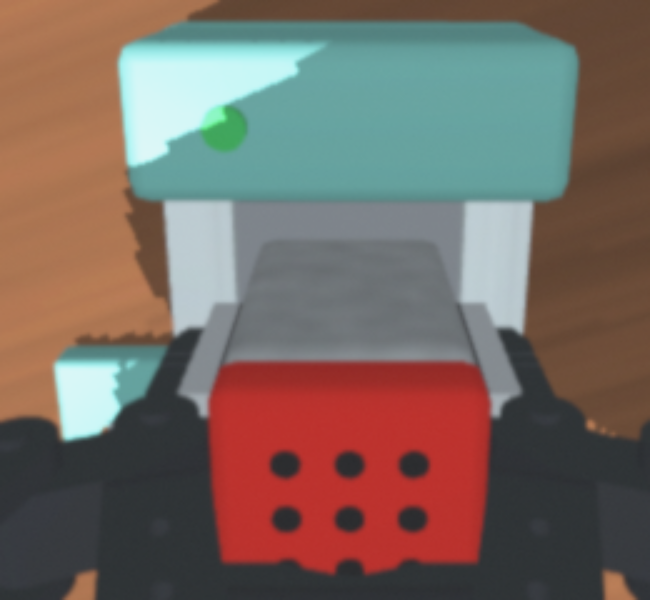

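Request:
play_rows([
  [[0.5,0.002,0,0,0,0,0],[0.5,0.001,0,0,0,0,0],[0.5,0,0,0,0,0,0]],
])

```text
t: 21.35
tool_pos: [630.2, -30.9, 61.9]
tool_rot: [0.986, -0.168, -0.008, 0.001]
force: [-20.8, 11.9, 20.4]
finger_gap: 39.5
```

The force is climbing (24 N) with little further travel, so it is at the stop. Easing back, then opening.

Request:
play_rows([
  [[0.5,-0.004,0,0,0,0,0],[0.5,-0.004,0,0,0,0,0],[0.5,0,0,0,0,0,0]],
])

```text
t: 21.72
tool_pos: [628.8, -30.3, 61.7]
tool_rot: [0.986, -0.168, -0.001, 0.0]
force: [-5.8, 1.3, 7.5]
finger_gap: 39.2
```

Request:
play_rows([
  [[0,0,0,0,0,0,0],[-0.35,0,0,0,0,0,0],[-0.35,0,0,0,0,0,0],[-0.35,0,0,-0.03,0,0,0],[-0.35,0,0,-0.05,0,0,0]],
])

```text
t: 22.35
tool_pos: [629.0, -30.5, 139.8]
tool_rot: [0.986, -0.168, -0.002, 0.001]
force: [0.4, 0.4, 0.3]
finger_gap: 57.8
```

Request:
play_rows([
  [[-0.35,-0.045,0,-0.04,0,0,0],[-0.35,-0.045,0,-0.04,0,0,0],[-0.35,0,0,0,0,0,0],[-0.35,0,0,0,0,0,0]],
])

```text
t: 22.85
tool_pos: [545.2, -0.4, 221.2]
tool_rot: [0.986, -0.168, 0.0, -0.0]
force: [0.6, 1.0, 0.0]
finger_gap: 57.5
```

```bash
python3 - <<'E'
from h import *
s=telemetry.sense();print(s['t'],s['tool_pos'],s['force'],s['finger_gap'])
snap('wrist','w17');snap('top','t17');snap('scene','s17')
a=cv2.imread('pics/w17.png');cv2.imwrite('pics/z17.png',cv2.resize(a[20:280,190:370],None,fx=3,fy=3,interpolation=cv2.INTER_CUBIC))
E
```

```text
22.85 [ 5.45161190e+02 -3.54289440e-01  2.21207723e+02] [0.56434115 0.97565857 0.02209232] 57.4891188745435
```

View pics/w17.png

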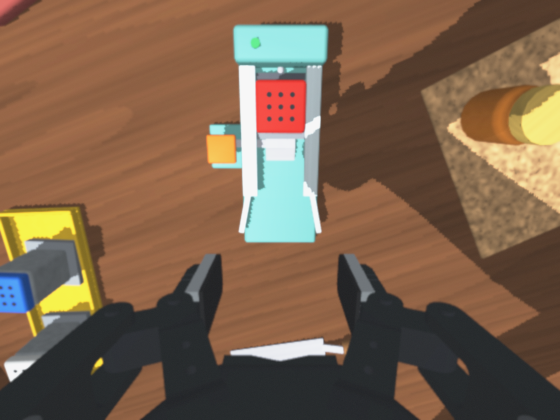

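View pics/z17.png

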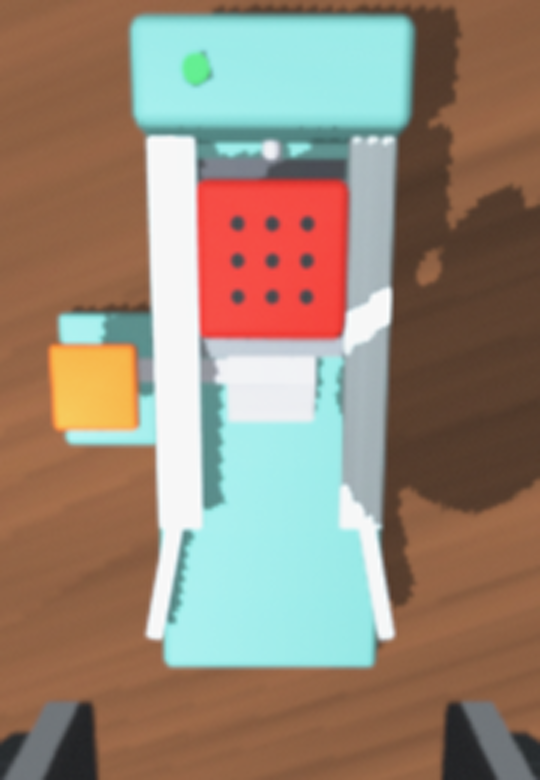

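View pics/s17.png

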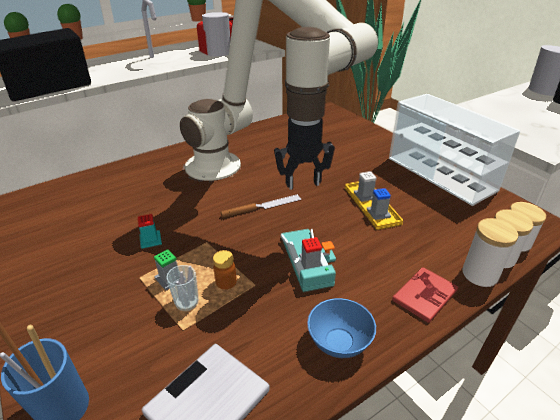

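```bash
python3 - <<'E'
from h import *
m=load('w17')
z=lambda p:[(p[0]+.5)/3-.5+190,(p[1]+.5)/3-.5+20]
c=lambda ps,h:np.array([at(m,*z(p),h)[:2] for p in ps])
W=c([(198,180),(349,180),(347,338),(201,338)],90);P=c([(49,346),(136,346),(139,430),(53,430)],40)
H=c([(131,16),(413,16),(410,128),(136,128)],48);A=c([(165,667),(375,667)],14);L=c([(195,137),(202,527),(350,137),(341,527)],29)
for n,x in(('W',W),('P',P)):
    print(n,x.mean(0).round(1),np.linalg.norm(np.roll(x,-1,0)-x,axis=1).round(1))
p,r=rigid([(-1,57.5),(90,0),(-110,0),(12.5,0)],[x.mean(0) for x in(P,H,A,L)]);print(p,r.round(1))
C,S=np.cos(p[2]),np.sin(p[2])
def dk(q):
  d=np.array(q)-p[:2];return (C*d[0]+S*d[1]).round(1),(-S*d[0]+C*d[1]).round(1)
print('red in dock',dk(W.mean(0)),'shoe front edge',dk(c([(270,355)],22)[0]),'pad',dk(P.mean(0)))
E
```

```text
W [622.6 -28.7] [38.4 38.9 38.9 38.9]
P [606.4  38.4] [27.8 26.8 28.2 26.8]
[ 5.88302551e+02 -1.61436642e+01 -3.40702054e-01] [[ 0.2  0. ]
 [ 0.8 -0.4]
 [-0.9  0.2]
 [-0.1  0.2]]
red in dock (np.float64(36.5), np.float64(-0.4)) shoe front edge (np.float64(8.6), np.float64(0.5)) pad (np.float64(-1.1), np.float64(57.4))
```

View pics/t17.png

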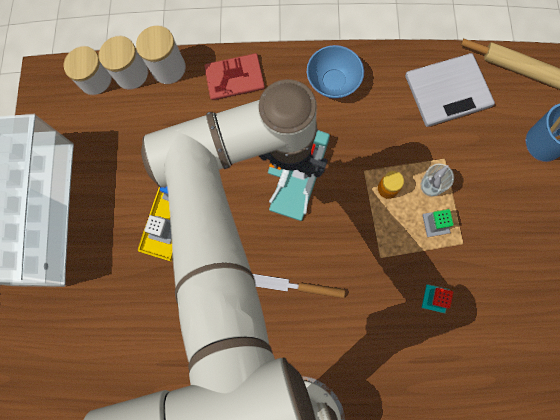

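Red is at dock x = 36.5, y = −0.4. The pad is back at its up height, the ejector is compressed and the pawl stands behind the shoe. White is upright in the tray and the bystanders haven't moved. Handing in.

```bash
python3 - <<'E'
from h import *
s=telemetry.sense();print(s['t'],abs(s['qd']).max(),s['force'])
print(manip.hand_in())
E
```

```text
23.0 0.0041317414588270904 [ 0.59556973 -0.12035961  0.06556186]
the job is handed in; nothing more can be done
None
```

The job is done and handed in at t = 23 s. I pressed the catch, moved the white-capped shaker into the tray and latched the red-capped shaker in the dock.

**What I did**
- **Catch:** My gripper's linkage seemed to block the white shaker part-way, at about dock x = 28 mm. Sliding the fingertips back along the pressed pad let it come out to about 17.7 mm.
- **White shaker:** I drew it out through the mouth and set it down in the tray at about 5 N.
- **Red shaker:** I slid it in from the apron to the stop, reaching about 24 N along the rail, then eased back and let go.

**Last checks**
- **Red in the dock:** The wrist camera put it at dock x ≈ 36.5 mm, y ≈ −0.4 mm. The pad looked up and the pawl stood behind the shoe, but I judged the catch by picture only, not from the joint value.
- **White in the tray:** It was upright near tray x ≈ −47 mm, close to the middle line and clear of the blue-capped shaker.
- **Bystanders:** Green, blue, the tumbler and the jar looked unmoved in the pictures, though I did not re-measure them.
- **Arm:** It was clear of everything with almost no force on it.

**Disagreement:** The top and wrist cameras placed the dock about 3 mm apart. I used the wrist values, which matched the path of the white shaker as it came out of the rail.

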